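# Find the hidden push square and open the keepsake box

### The arm

A 6-joint arm with a two-finger parallel gripper is mounted at the origin on the work surface. World frame = base frame: x ahead of the robot, y to its left, z up, the work surface at z = 0. Lengths are in m, angles in rad, forces in N, time in s.
With the tool pointing down it reaches from about 0.325 to 0.775 m from the base axis. Payload 5.5 kg.
Tool frame: the origin (TCP) lies at the very end of the fingers, on their centre line; the grasp point (between the pads) lies r.hold_point_z behind it (r.hold_point_z is the distance from the TCP to the grasp point, in m); z points along the fingers, y is the line along which they close (so a half turn about z gives the same grasp; the last joint's range is limited). The gripper opens to 85 mm and grips with 20 to 120 N. Pads are 22 mm wide; open, the fingers measure 114 mm over their backs; the gripper's body (76 mm by 85 mm) begins 54 mm behind the grasp point. The pads swing forward as they close: fully open they stand 13 mm farther back than shut.
Start: joints at [1.197, 0.091, 1.231, -0, 1.82, -0.057], TCP at [0.187, 0.57, 0.231] pointing down, gripper open.
Joint ranges: [-2.87, 2.87], [-0.86, 2.18], [0.17, 2.46], [-1.51, 4.65], [0.06, 2.69], [-2.65, 2.65]. Speed limits (rad/s): [2.57, 2.57, 3.01, 3.14, 3.14, 3.14].

### API

Orientations are given as [roll, pitch, yaw] about the fixed x, y, z axes, in that order (R = Rz(yaw) Ry(pitch) Rx(roll)).
In Python, from bench import r gives the robot as it stands.
- The arm moves only by the tool carry_out, never from a script. Its argument "steps" is a list of rows, each an object with "slide": the shift along the world's x, y, z in units of 30 mm (1.0 is 30 mm), a list of three; "dr": the turn, a rotation vector about the world's x, y, z in units of 8 degrees (1.0 is 8 degrees), a list of three. A call has 1 to 5 rows; each row is the pose to reach, as a shift and turn from the pose commanded when the call began; what a row does not reach only later rows make up. A row lasts 1/10 s, in which the tool goes at most 50 mm and 8.59 degrees, less where a joint would pass 70% of its speed; a pose out of reach is approached as far as the arm can. A call with a gripper value outside its range is refused whole. "grip" is the finger opening in mm, from 0 to 85.4, set as the call begins (left out, the last holds). The fingers move at their own pace and stop on an object; the grip force is fixed at half the most. Time passes only in rows, so rows that repeat a pose let the fingers close. It gives the time, the measured TCP pose, the force, the opening and the grip force at its end, in the units of the state.
- r.sense(): the state, without advancing time (a new reading comes with each control period).
- r.snapshot(name): name is "scene" or "top"; returns the picture (420x560x3 uint8, red, green, blue); there is no depth.
- r.camera_params(name): a dict with "fx", "fy", "cx", "cy" (pixels), "R" (3x3) and "t" (3): a world point X has camera coordinates R X + t. Camera axes: x right, y down, z forward; pixel columns grow to the right and rows downward; lengths in m; the calibration is good to about 2 mm. A picture is of the moment at which its call begins. camera_params takes no time and is no camera call.
- r.sign_off(): hands the job in; it is judged then, once.
Trained networks look in the newest picture that a camera, given by its name, has taken for a name from the list of things; names that differ only in an ending like _2 or _b are one class to them, and where a whole thing is asked for, a point or a joint stands for the part that bears it (a point fixed in the world has none). Each returns a list of dicts, best first, with "score" (0 to 1); they miss things now and then, are a little off and sometimes report something else, mostly with a low value. They report only what shows in the picture. A call takes as long as a camera call.
- r.silhouettes(target, camera): "region" (420x560 bool, what is visible of it) and "uv" ([column, row] in pixels, amid what is visible of it).
The state is a dict: "t": time; "qpos": joint angles; "qd": joint speeds; "tau": joint torques, N m; "tcp_pos": TCP position; "ee_rot": TCP orientation; "force": force on the tool from outside, world axes, zero at the start; "torque": the same for the moment, N m; "width": opening from 0.0 (shut) to 1.0 (fully open); "finger_force": force on a finger pad.
Only numpy, scipy, OpenCV 4.12 (cv2) and the standard library are available. Lean on these libraries where they do the work, as an engineer would, in place of code of your own. Each camera call takes 0.05 s, during which the arm holds its last target. There are 200 camera calls.

### The job

Open the small wooden box on top of the stack so that the harmonica can be put away in it later: feel over the inlaid squares of its flat deck for the one that gives, press that one in until the catch lets go and the lid springs ajar, then push the lid by its batten with a fingertip until it is fully open. Only touch, press and push: do not pinch the batten, and leave the harmonica and the other loose things where they are.

Things in the scene. Friction and masses are not known exactly. Their poses are not given: they have to be found in the camera images.
- box: the upper, smaller wooden box, 160 mm (its x) x 240 mm (its y) x 60 mm high, fixed on a larger box; origin under its centre, z up, yaw within 0.45 rad of the robot's. A fixed flat deck covers its +y end, y from +13 to +120 mm; the rest of its top, y from -120 to +13 mm, is a sliding lid, upper face 56 mm above the origin, between side walls 148 mm apart and 60 mm high
- deck (a point): middle of the deck's top face, at x = 0, y = +65.5, z = 60 mm in the box's frame. Inlaid flush in its dark lattice are six identical light 41 mm squares, centres at x = -47, 0, +47 and y = +42, +89 mm in the box's frame. One, no telling which by its look, is the catch's release button, the other five are solid. To press it the shut fingertips must fit within its 42 mm opening
- push_square (a joint): how far the release square is pressed in, m: 0 flush, 0.0055 at its stop. A spring brings it back. It takes about 2 N to start it and 4.5 N to reach the stop; the catch lets go at about 0.0035
- lid (a joint): how far the sliding lid is open, m: 0 shut and held by the catch, grows as it slides towards the box's -y end, 0.09 at its stop. When the catch lets go a spring pushes it ajar to about 0.02; from there it stays where it is left and slides with about 1 to 2 N
- batten (a point): middle of the top of the dark wooden batten on the sliding lid: 100 mm along the box's x, 12 mm wide along its y, standing 12 mm above the lid; moves with the lid. With the lid shut it lies at x = 0, y = -40, z = 68 mm in the box's frame
- harmonica: chrome harmonica lying flat, 102 x 27 x 25 mm, long along its x; origin under its centre; on the tray
- bridge: black nylon spare guitar bridge, 28 to 30 x 184 mm, long along its y, 12 mm high; origin under its centre; on the tray
- frog: green ceramic frog figurine sitting, about 70 x 62 mm, 70 mm high; origin under its centre; on the tray
- clamp: grey plastic spring-clip music stand clamp lying on its side, about 100 x 60 mm, 22 mm high; origin under its pivot; on the tray
- tin: round tin with a red lid, 70 mm across, 25 mm high; origin under its centre; on the table to the right of the tray
- tuner: black electronic tuner lying flat, 60 x 98 x 18 mm; origin under its centre; on the table to the left of the tray

How it is judged:
On the way, in this order (a step that is already met when the one before it is completed fails the run):
1. the release square is pressed in until the catch lets go (value of joint push_square above 0.0032 m), for 0.02 s.
2. the lid is pushed fully open (value of joint lid above 0.082 m), for 0.1 s.
At the end, for the whole second after the job is handed in: the lid is open by more than 82 of its 90 mm and at rest, the release square is back out (within 1.2 mm of flush), and no loose thing has moved more than 20 mm (value of joint lid above 0.082 m and velocity of joint lid below 0.005 m/s and value of joint push_square below 0.0012 m and distance of each of harmonica, bridge, frog, clamp, tin, tuner from where it was at the start of the episode below 0.02 m); the robot touches nothing.
It fails at once if a loose thing is lifted, carried or knocked more than 20 mm (distance of any of harmonica, bridge, frog, clamp, tin, tuner from where it was at the start of the episode above 0.02 m).
It fails at once if the batten is pinched between the fingers (y of the grasp point in the frame of batten between -0.007 and 0.007 m and z of the grasp point in the frame of batten below 0.017 m and contact force between the fingers and box above 12 N).
It also fails if it takes over 54 s, if anything falls off the work surface, if the arm or the gripper's body presses on something with over 40 N, if the wrist force passes 120 N, or if a joint passes its speed limit or range.

## Working session

There is one attempt and no reset: what is moved stays moved. The work goes in short steps, Python scripts to look and compute and a tool call to move; the robot and the scene stay as the last step left them, time stands still between calls to the robot, and variables do not carry over. Pictures are saved under pics/ and viewed, at most 10 in all, crops included, and the job is handed in when it is done.

Besides the shell and the picture viewer there is one more tool, called after "Call:" as name([rows], argument=value, ...), one row to a line, values as JSON. carry_out: Moves the arm, as the interface text tells. Its arguments: {"type":"object","properties":{"steps":{"type":"array","items":{"type":"object","properties":{"slide":{"type":"array","items":{"type":"number"}},"dr":{"type":"array","items":{"type":"number"}}}}},"grip":{"type":"number"}},"required":["steps"]}

```bash
mkdir -p pics; python3 - <<'E'
from bench import r
import cv2,numpy as np
for n in("scene","top"):
    im=r.snapshot(n);cv2.imwrite(f"pics/{n}0.png",im[:,:,::-1]);np.save(f"pics/{n}0.npy",im)
    p=r.camera_params(n);print(n,{k:np.round(v,4).tolist() for k,v in p.items()})
    for t in("deck","batten","box"):
        for d in r.silhouettes(t,n)[:2]:
            ys,xs=np.nonzero(d["region"]);print(t,round(d["score"],2),np.round(d["uv"],1),len(xs),cv2.minAreaRect(np.c_[xs,ys].astype(np.float32)))
s=r.sense();print(s,r.hold_point_z)
E
```

```text
scene {'fx': 411.8719, 'fy': 411.8719, 'cx': 286.4207, 'cy': 214.099, 'R': [[-0.858, 0.5135, -0.0095], [0.3413, 0.5564, -0.7576], [-0.3837, -0.6532, -0.6527]], 't': [0.4652, -0.0741, 1.7164]}
deck 0.67 [266.5 208.3] 2268 ((270.4932556152344, 214.29055786132812), (71.02731323242188, 51.14896011352539), 54.46232223510742)
batten 0.87 [260.8 200.7] 928 ((262.0, 200.0), (24.350753784179688, 45.74174499511719), 70.34617614746094)
batten 0.27 [281.7 222.7] 97 ((282.2307434082031, 222.84616088867188), (9.984603881835938, 11.09400463104248), 56.3099365234375)
box 0.65 [268.6 210.1] 2153 ((270.9999694824219, 213.99996948242188), (68.78282165527344, 52.14181900024414), 56.3099365234375)
top {'fx': 477.6107, 'fy': 477.6107, 'cx': 277.937, 'cy': 207.1383, 'R': [[-0.0118, -0.9999, -0.0057], [-0.9926, 0.0124, -0.1208], [0.1209, 0.0043, -0.9927]], 't': [0.0234, 0.5506, 1.3694]}
deck 0.78 [314.8 191.1] 3775 ((300.5, 190.5), (61.0, 89.0), 90.0)
batten 0.9 [316.8 190. ] 2633 ((319.5, 190.0), (54.0, 49.0), 90.0)
box 0.68 [312.2 192.1] 3796 ((299.5, 190.5), (61.0, 89.0), 90.0)
{'t': 0.4, 'qpos': array([ 1.19729852e+00,  9.12035726e-02,  1.23087851e+00, -3.81377704e-06,
        1.81980409e+00, -5.67381416e-02]), 'qd': array([ 1.49963411e-05, -9.93979061e-04, -3.39357976e-04, -1.04639949e-03,
       -9.42995436e-04,  6.40666374e-04]), 'tau': array([-5.02974817e-04, -4.57739246e+01, -4.17456114e+01, -1.02220926e-05,
        2.35994077e-03,  7.27513250e-07]), 'tcp_pos': array([0.186906  , 0.57011095, 0.23111229]), 'ee_rot': array([-3.14129940e+00, -1.29543823e-05,  2.82483204e+00]), 'force': array([ 0.64959698,  0.25147853, -0.31791229]), 'torque': array([-0.01876251, -0.01386469, -0.00371615]), 'finger_force': 0.0, 'width': 1.0020981082890328} 0.0187
```

View pics/top0.png

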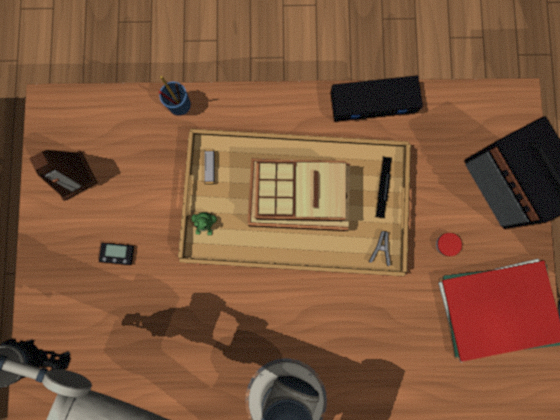

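View pics/scene0.png

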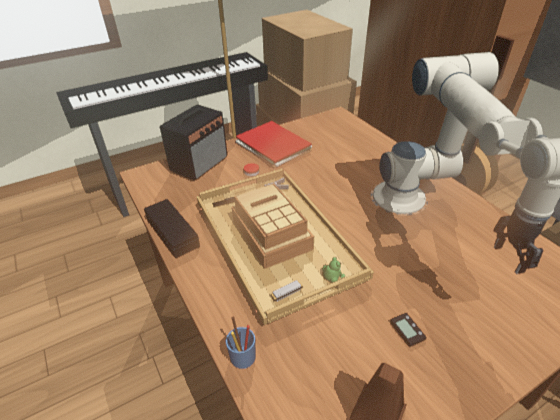

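The top view shows the box at about columns 252–348, rows 160–228. The deck is on the left (world +y), the batten is at (317,189), the frog at (204,222) and the harmonica at (210,167). I'll zoom in to get the corners.

```bash
python3 - <<'E'
import cv2
a=cv2.imread("pics/top0.png")[150:240,240:360];b=cv2.imread("pics/scene0.png")[175:265,220:340]
cv2.imwrite("pics/ca.png",cv2.resize(a,None,fx=6,fy=6,interpolation=cv2.INTER_CUBIC))
cv2.imwrite("pics/cb.png",cv2.resize(b,None,fx=6,fy=6,interpolation=cv2.INTER_CUBIC))
E
```

```text
(no output)
```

View pics/ca.png

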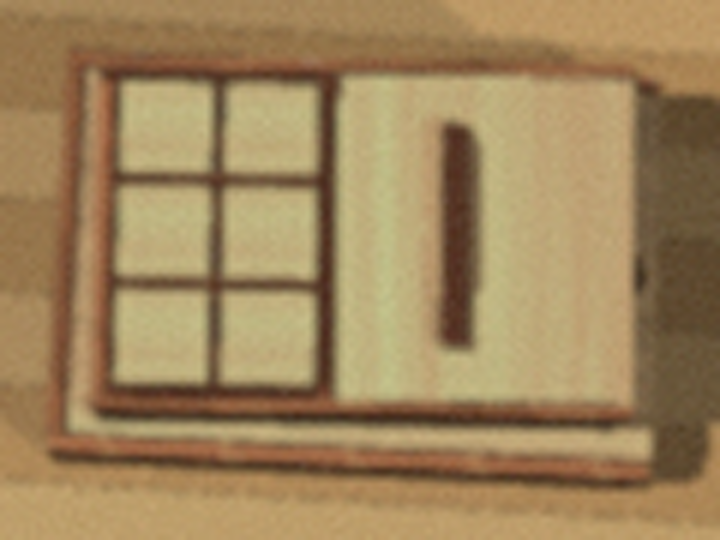

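View pics/cb.png

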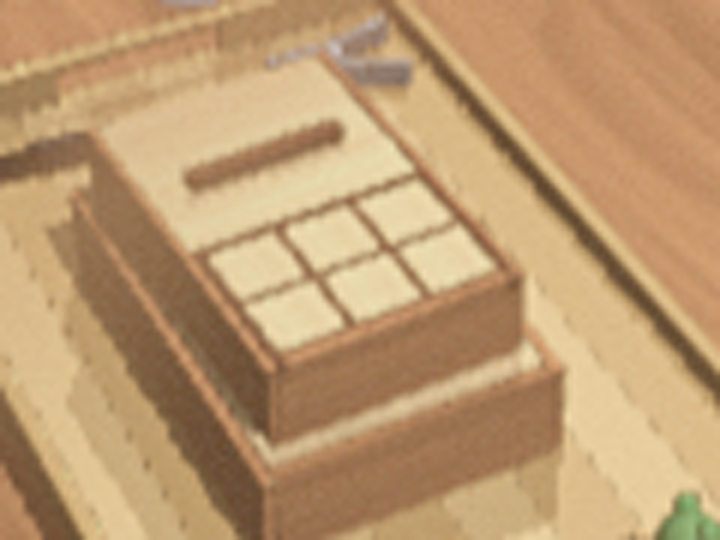

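The top crop shows the six squares, with centres near (165,128), (269,128), (164,232), (268,233), (161,337) and (267,335). In the scene crop they're near (257,267), (298,316), (333,237), (375,289), (405,210) and (450,259). The lattice lines run straight in both. Next I'll fit x, y, z and yaw.

```bash
cat > h.py <<'E'
import numpy as np
from bench import r
def proj(n,X):
    p=r.camera_params(n);c=np.asarray(X)@np.array(p["R"]).T+p["t"]
    return np.c_[p["fx"]*c[:,0]/c[:,2]+p["cx"],p["fy"]*c[:,1]/c[:,2]+p["cy"]]
def w(b,P):
    x,y,z,a=b;P=np.asarray(P,float);c,s=np.cos(a),np.sin(a)
    return P@np.array([[c,-s,0],[s,c,0],[0,0,1]]).T+[x,y,z]
E
python3 - <<'E'
from h import *
from scipy.optimize import least_squares
P=[[x,y,.06] for x in(.047,0,-.047) for y in(.089,.042)]+[[0,-.04,.068]]
T=np.array([(165,128),(269,128),(164,232),(268,233),(161,337),(267,335),(458,236)])/6+[240-.4,150-.4]
S=np.array([(298,316),(257,267),(375,289),(333,237),(450,259),(405,210),(264,155)])/6+[220-.4,175-.4]
f=lambda b,k="both":np.r_[(proj("top",w(b,P))-T).ravel(),(proj("scene",w(b,P))-S).ravel()]
s=least_squares(f,[.6,0,.1,0]);b=s.x;print(b);print(np.round(s.fun.reshape(2,-1,2),1).tolist())
np.save("b.npy",b)
print(np.round(w(b,P),4)); print(np.round(w(b,[[0,-.13,.068]]),4))
for n,z in(("frog",.08),("harmonica",.03)):pass
E
```

```text
[ 0.58386118 -0.04349802  0.10291154 -0.02381214]
[[[-0.1, 0.2], [0.1, 0.4], [-0.2, 0.2], [0.0, 0.2], [0.1, 0.1], [0.0, 0.6], [-0.8, -0.5]], [[-0.3, 0.1], [-0.0, 0.0], [-0.5, -0.2], [-0.2, 0.4], [-0.6, 0.0], [-0.1, 0.3], [0.0, -1.0]]]
[[ 6.330e-01  4.440e-02  1.629e-01]
 [ 6.318e-01 -2.600e-03  1.629e-01]
 [ 5.860e-01  4.550e-02  1.629e-01]
 [ 5.849e-01 -1.500e-03  1.629e-01]
 [ 5.390e-01  4.660e-02  1.629e-01]
 [ 5.379e-01 -4.000e-04  1.629e-01]
 [ 5.829e-01 -8.350e-02  1.709e-01]]
[[ 0.5808 -0.1735  0.1709]]
```

Call:
carry_out([
  {"slide":[0.9,-1.2,0],"dr":[0,0,0.4]},
  {"slide":[1.8,-2.4,0],"dr":[0,0,0.8]},
  {"slide":[2.7,-3.6,0],"dr":[0,0,1.2]},
  {"slide":[3.6,-4.8,0],"dr":[0,0,1.6]},
  {"slide":[4.5,-6.0,0],"dr":[0,0,2.1]},
], grip=0)

```text
t: 0.9
tcp_pos: [0.3226, 0.3887, 0.2314]
ee_rot: [3.141, 0.0, 3.121]
force: [0.8, 0.1, 0.3]
width: 0.147
finger_force: 0.0
```

Call:
carry_out([
  {"slide":[0.9,-1.2,0]},
  {"slide":[1.8,-2.4,0]},
  {"slide":[2.7,-3.6,0]},
  {"slide":[3.6,-4.8,0]},
  {"slide":[4.5,-6.0,0]},
])

```text
$.steps[0]: bad value
```

Call:
carry_out([
  {"slide":[0.9,-1.2,0]},
  {"slide":[1.8,-2.4,0]},
  {"slide":[2.7,-3.6,0]},
  {"slide":[3.6,-4.8,0]},
  {"slide":[4.3,-5.5,0]},
])

```text
$.steps[0]: bad value
```

```bash
python3 -c "
from h import *
s=r.sense();print(s['t'],s['tcp_pos'],s['ee_rot'],s['force'],s['width'],np.round(s['qpos'],2))"
```

```text
0.9 [0.32263378 0.38866291 0.23142143] [3.14123844e+00 4.58591951e-04 3.12090759e+00] [0.76727234 0.14631806 0.29660187] 0.14711242484599832 [ 0.81 -0.16  1.48 -0.    1.83 -0.74]
```

Call:
carry_out([
  {"slide":[0.9,-1.2,0],"dr":[0,0,0]},
  {"slide":[1.8,-2.4,0],"dr":[0,0,0]},
  {"slide":[2.7,-3.6,0],"dr":[0,0,0]},
  {"slide":[3.6,-4.8,0],"dr":[0,0,0]},
  {"slide":[4.5,-6.0,0],"dr":[0,0,0]},
])

```text
t: 1.4
tcp_pos: [0.4577, 0.2085, 0.2316]
ee_rot: [3.141, 0.001, 3.118]
force: [1.2, 0.2, -0.6]
width: -0.0
finger_force: 0.0
```

Call:
carry_out([
  {"slide":[0.9,-1.2,0],"dr":[0,0,0]},
  {"slide":[1.8,-2.4,0],"dr":[0,0,0]},
  {"slide":[2.7,-3.6,0],"dr":[0,0,0]},
  {"slide":[3.6,-4.8,-0.5],"dr":[0,0,0]},
  {"slide":[4.3,-5.5,-1.5],"dr":[0,0,0]},
])

```text
t: 1.9
tcp_pos: [0.5884, 0.0422, 0.1888]
ee_rot: [-3.141, 0.006, 3.116]
force: [0.1, 0.9, 0.1]
width: 0.0
finger_force: 0.0
```

```bash
python3 -c "
from h import *
s=r.sense();print(s['t'],s['tcp_pos'],s['ee_rot'],s['force'],s['width'],np.round(s['qpos'],2))"
```

```text
1.9 [0.58838276 0.04223561 0.18883344] [-3.14112207  0.00620385  3.11568128] [0.08709929 0.88927429 0.05384805] 0.0004524756926190911 [ 0.01  0.05  1.34 -0.    1.74 -1.53]
```

Call:
carry_out([
  {"slide":[0,0,-0.4],"dr":[0,0,0]},
  {"slide":[0,0,-0.65],"dr":[0,0,0]},
  {"slide":[0,0,-0.7],"dr":[0,0,0]},
  {"slide":[0,0,-0.75],"dr":[0,0,0]},
  {"slide":[0,0,-0.75],"dr":[0,0,0]},
])

```text
t: 2.4
tcp_pos: [0.5859, 0.0463, 0.1651]
ee_rot: [3.141, 0.002, 3.12]
force: [0.0, -0.6, 0.4]
width: -0.004
finger_force: 0.0
```

Call:
carry_out([
  {"slide":[0,0,-0.05],"dr":[0,0,0]},
  {"slide":[0,0,-0.1],"dr":[0,0,0]},
  {"slide":[0,0,-0.1],"dr":[0,0,0]},
])

```text
t: 2.7
tcp_pos: [0.5861, 0.0458, 0.1615]
ee_rot: [3.141, 0.001, 3.119]
force: [-0.7, 2.6, 2.4]
width: 0.004
finger_force: 1.7
```

Call:
carry_out([
  {"slide":[0,0,-0.05],"dr":[0,0,0]},
  {"slide":[0,0,-0.05],"dr":[0,0,0]},
])

```text
t: 2.9
tcp_pos: [0.5862, 0.0456, 0.1605]
ee_rot: [3.141, 0.002, 3.118]
force: [-2.5, 2.9, 7.5]
width: 0.0
finger_force: 3.8
```

Call:
carry_out([
  {"slide":[0,0,-0.1],"dr":[0,0,0]},
  {"slide":[0,0,-0.1],"dr":[0,0,0]},
])

```text
t: 3.1
tcp_pos: [0.5863, 0.0456, 0.1603]
ee_rot: [3.141, 0.004, 3.118]
force: [-6.6, 2.4, 17.5]
width: 0.001
finger_force: 8.8
```

Call:
carry_out([
  {"slide":[0,0,0.5],"dr":[0,0,0]},
  {"slide":[-0.04,-1.1,0.5],"dr":[0,0,0]},
  {"slide":[-0.04,-1.57,0.5],"dr":[0,0,0]},
  {"slide":[-0.04,-1.57,0.3],"dr":[0,0,0]},
  {"slide":[-0.04,-1.57,0.2],"dr":[0,0,0]},
])

```text
t: 3.6
tcp_pos: [0.5851, -0.0041, 0.166]
ee_rot: [-3.138, 0.004, 3.115]
force: [-9.2, -7.6, 27.5]
width: -0.0
finger_force: 13.9
```

Call:
carry_out([
  {"slide":[0,0,-0.1],"dr":[0,0,0]},
  {"slide":[0,0,-0.15],"dr":[0,0,0]},
  {"slide":[0,0,-0.15],"dr":[0,0,0]},
])

```text
t: 3.9
tcp_pos: [0.5851, -0.0041, 0.1659]
ee_rot: [-3.137, 0.007, 3.115]
force: [-12.8, -7.8, 32.7]
width: 0.001
finger_force: 16.4
```

Call:
carry_out([
  {"slide":[0,0,0.5],"dr":[0,0,0]},
  {"slide":[0,0,1.0],"dr":[0,0,0]},
  {"slide":[0,0,1.0],"dr":[0,0,0]},
])

```text
t: 4.2
tcp_pos: [0.5855, -0.0014, 0.1895]
ee_rot: [3.141, 0.003, 3.118]
force: [-0.1, -0.1, 0.2]
width: 0.0
finger_force: 0.0
```

```bash
python3 - <<'E'
from h import *
import cv2
print(r.sense()['tcp_pos'],r.sense()['force'])
a=[r.snapshot(n) for n in("top","scene")]
b=np.load("b.npy")
for d in (0,.02):print([np.round(proj(n,w(b,[[0,-.04-d,.068]])),1).tolist() for n in("top","scene")])
a=[a[0][140:240,240:360],a[1][165:265,220:340]]
cv2.imwrite("pics/c2.png",cv2.resize(np.hstack(a)[:,:,::-1],None,fx=3.3,fy=3.3,interpolation=cv2.INTER_CUBIC))
E
```

```text
[ 0.58549534 -0.00137743  0.18953056] [-0.07664372 -0.0615058   0.23747002]
[[[315.2, 188.5]], [[263.6, 199.4]]]
[[[322.7, 188.6]], [[261.0, 196.4]]]
```

View pics/c2.png

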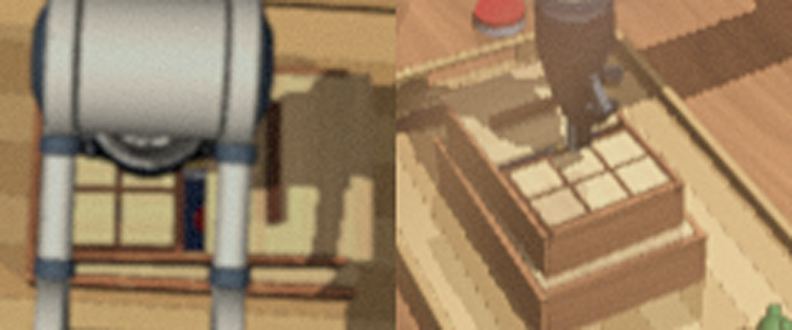

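The lid is ajar: a dark gap shows at about column 299, and the batten is now at about column 323, which is about 20 mm open. So the first square was the release, and contact puts the deck top at about z = 0.166. Next I go behind the batten.

Call:
carry_out([
  {"slide":[0,-1.2,0],"dr":[0,0,0]},
  {"slide":[-0.05,-2.4,0],"dr":[0,0,0]},
  {"slide":[-0.05,-2.4,-0.3],"dr":[0,0,0]},
  {"slide":[-0.05,-2.4,-0.6],"dr":[0,0,0]},
  {"slide":[-0.05,-2.4,-0.65],"dr":[0,0,0]},
])

```text
t: 4.8
tcp_pos: [0.5823, -0.0729, 0.1651]
ee_rot: [3.14, -0.005, 3.119]
force: [-0.3, 0.5, -0.1]
width: 0.003
finger_force: 0.0
```

Call:
carry_out([
  {"slide":[0,0,-0.05],"dr":[0,0,0]},
  {"slide":[0,0,-0.05],"dr":[0,0,0]},
])

```text
t: 5.0
tcp_pos: [0.5832, -0.073, 0.1665]
ee_rot: [3.141, -0.0, 3.119]
force: [0.4, -0.3, 1.1]
width: -0.003
finger_force: 0.0
```

Call:
carry_out([
  {"slide":[0,-0.3,0],"dr":[0,0,0]},
  {"slide":[-0.01,-0.5,0],"dr":[0,0,0]},
  {"slide":[-0.02,-0.7,0],"dr":[0,0,0]},
  {"slide":[-0.02,-0.9,0],"dr":[0,0,0]},
  {"slide":[-0.03,-1.1,0],"dr":[0,0,0]},
])

```text
t: 5.5
tcp_pos: [0.5825, -0.1076, 0.1675]
ee_rot: [-3.142, 0.001, 3.118]
force: [0.2, 1.2, 3.6]
width: -0.0
finger_force: 1.7
```

Call:
carry_out([
  {"slide":[0,-0.2,0],"dr":[0,0,0]},
  {"slide":[-0.01,-0.4,0],"dr":[0,0,0]},
  {"slide":[-0.02,-0.6,0],"dr":[0,0,0]},
  {"slide":[-0.02,-0.8,0],"dr":[0,0,0]},
  {"slide":[-0.03,-1.0,0],"dr":[0,0,0]},
])

```text
t: 6.0
tcp_pos: [0.5817, -0.1376, 0.1675]
ee_rot: [-3.141, 0.001, 3.118]
force: [-0.6, 0.8, 6.0]
width: 0.003
finger_force: 2.6
```

```bash
python3 - <<'E'
from h import *
import cv2
a=[r.snapshot(n) for n in("top","scene")]
a=[a[0][150:240,240:370],a[1][165:255,210:340]]
cv2.imwrite("pics/c3.png",cv2.resize(np.hstack(a)[:,:,::-1],None,fx=3,fy=3,interpolation=cv2.INTER_CUBIC))
s=r.sense();print(s['tcp_pos'],s['force'])
E
```

```text
[ 0.58166601 -0.13835377  0.16747823] [ 0.7450587  -0.4327444   5.20071024]
```

View pics/c3.png

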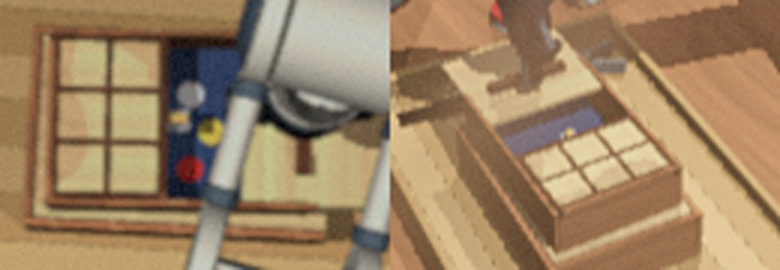

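The lid is being pushed. The top view shows a wide blue interior gap, and the batten at about column 341 puts the lid about 70 mm open. The tip is dragging lightly on the lid, so I'll lift it slightly and finish the push.

Call:
carry_out([
  {"slide":[0,-0.15,0.05],"dr":[0,0,0]},
  {"slide":[-0.01,-0.3,0.05],"dr":[0,0,0]},
  {"slide":[-0.02,-0.45,0.05],"dr":[0,0,0]},
  {"slide":[-0.02,-0.6,0.05],"dr":[0,0,0]},
  {"slide":[-0.02,-0.7,0.05],"dr":[0,0,0]},
])

```text
t: 6.6
tcp_pos: [0.5805, -0.1584, 0.1676]
ee_rot: [3.141, -0.001, 3.118]
force: [-0.8, 0.6, -0.8]
width: 0.002
finger_force: 0.5
```

Call:
carry_out([
  {"slide":[0,-0.1,0],"dr":[0,0,0]},
  {"slide":[0,-0.15,0],"dr":[0,0,0]},
  {"slide":[0,-0.15,0],"dr":[0,0,0]},
])

```text
t: 6.9
tcp_pos: [0.5806, -0.1612, 0.1678]
ee_rot: [3.139, -0.001, 3.119]
force: [-0.8, 5.0, -0.1]
width: -0.0
finger_force: 2.6
```

Call:
carry_out([
  {"slide":[0,-0.1,0],"dr":[0,0,0]},
  {"slide":[0,-0.1,0],"dr":[0,0,0]},
])

```text
t: 7.1
tcp_pos: [0.5805, -0.1616, 0.1678]
ee_rot: [3.134, -0.002, 3.121]
force: [-1.0, 13.7, 1.5]
width: -0.0
finger_force: 6.8
```

Call:
carry_out([
  {"slide":[0,0.3,0],"dr":[0,0,0]},
  {"slide":[0,0.5,0],"dr":[0,0,0]},
  {"slide":[0,0.5,1.0],"dr":[0,0,0]},
  {"slide":[0,0.5,2.0],"dr":[0,0,0]},
  {"slide":[0,1.5,3.0],"dr":[0,0,0]},
])

```text
t: 7.6
tcp_pos: [0.5805, -0.123, 0.2589]
ee_rot: [-3.139, -0.001, 3.114]
force: [1.0, 0.2, 0.4]
width: 0.005
finger_force: 0.0
```

Call:
carry_out([
  {"slide":[-1.2,0.5,0.5],"dr":[0,0,0]},
  {"slide":[-2.4,1,0.5],"dr":[0,0,0]},
  {"slide":[-3.6,1.5,0.5],"dr":[0,0,0]},
  {"slide":[-4.8,2,0.5],"dr":[0,0,0]},
  {"slide":[-4.8,2,0.5],"dr":[0,0,0]},
])

```text
t: 8.1
tcp_pos: [0.4341, -0.0594, 0.2749]
ee_rot: [-3.141, 0.003, 3.119]
force: [1.3, 0.2, 1.5]
width: 0.002
finger_force: 0.0
```

```bash
python3 - <<'E'
from h import *
import cv2
a=r.snapshot("scene");r.snapshot("top")
b=np.load("b.npy");b[2]+=.003
for n in("scene","top"):
    for d in r.silhouettes("batten",n)[:2]: print(n,d["score"],d["uv"])
    print([np.round(proj(n,w(b,[[0,-.04-o,.068]])),1).tolist() for o in (.08,.09)])
cv2.imwrite("pics/s4.png",cv2.resize(a[150:300,180:380,::-1],None,fx=4,fy=4,interpolation=cv2.INTER_CUBIC))
s=r.sense();print(s['t'],s['tcp_pos'],s['force'])
E
```

```text
scene 0.97 [252.6, 188.6]
[[[253.5, 186.8]], [[252.3, 185.4]]]
top 0.94 [353.7, 189.2]
[[[345.4, 188.6]], [[349.2, 188.7]]]
8.3 [ 0.4374027  -0.06086138  0.27337228] [ 0.4125883  -0.90873499  0.35200627]
```

View pics/s4.png

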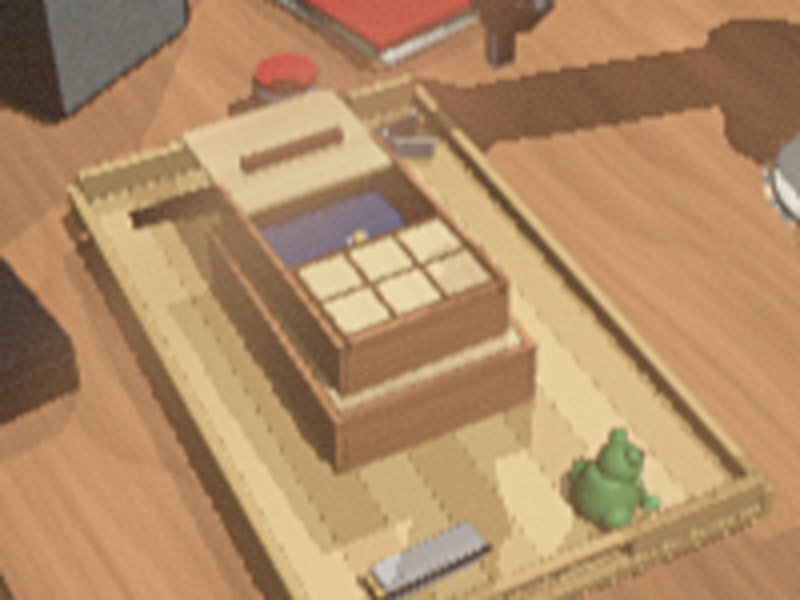

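The lid is fully open, with the batten at about (293,150) in the crop. The push ended against a hard stop (13.7 N with no movement). The squares are flush, and the frog, harmonica, clamp and tin look undisturbed.

```bash
python3 -c "
from bench import r
print(r.sign_off())"
```

```text
the job is handed in; nothing more can be done
None
```

The box is open: I pressed the release square (x = 0, y = +89 mm), pushed the lid by its batten to its stop, moved the arm clear and handed in the job; no loose thing visibly moved.

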